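# Lock a watch-movement carrier into its fixture and hold the cap at a quarter turn of slack

## Robot

A 6-joint arm with a two-finger parallel gripper is mounted at the origin on the work surface. World frame = base frame: x ahead of the robot, y to its left, z up, the work surface at z = 0. Lengths are in m, angles in rad, forces in N, time in s.
With the tool pointing down it reaches from about 0.275 to 0.75 m from the base axis. Payload 10.2 kg.
Tool frame: the origin (TCP) lies on the front face of the gripper's body, between the roots of the fingers; the fingertips stand 64 mm ahead of it and the grasp point (between the pads) lies 45 mm ahead of it (robot.tcp_to_tips is the distance from the TCP to the fingertips, in m); z points along the fingers, y is the direction in which the jaws open and shut (so a half turn about z gives the same grasp; the last joint's range is limited). The gripper opens to 88 mm and grips with 3 to 60 N. Pads are 18 mm wide; open, the fingers measure 123 mm over their backs; the gripper's body (75 mm by 187 mm) begins 45 mm behind the grasp point.
Start: joints at [-1.565, 0.313, 1.498, -0, 1.331, -0.223], TCP at [0.119, -0.511, 0.303] pointing down, gripper open.
Joint ranges: [-2.94, 2.94], [-0.97, 2.17], [0.19, 2.56], [-1.23, 4.37], [0.02, 3.11], [-2.88, 2.88]. Speed limits (rad/s): [2.39, 2.39, 3.01, 3.14, 3.14, 3.14].

## Interface

Orientations are given as a unit quaternion [w, x, y, z].
In Python, from rig import robot gives the robot as it stands.
- The arm moves only by the tool jog_arm, never from a script. Its argument "steps" is a list of rows, each an object of numbers: "hand": the opening, from 0 (shut) to 1 (fully open); "x", "y", "z": the shift along the world's x, y, z in mm; "yaw": the turn about the world's z in degrees. In form: [{"hand": .., "x": .., "y": .., "z": .., "yaw": ..}, ...]. A call has 1 to 12 rows; each row is the pose to reach, as a shift and turn from the pose commanded when the call began; what a row does not reach only later rows make up. A row lasts 1/10 s, in which the tool goes at most 50 mm and 8.59 degrees, less where a joint would pass 70% of its speed; a pose out of reach is approached as far as the arm can. A call with a gripper value outside its range is refused whole. The fingers move at their own pace and stop on an object; "squeeze" is the grip in N (left out, the last holds). Time passes only in rows, so rows that repeat a pose let the fingers close. It gives the time, the measured TCP pose, the force and the opening at its end, in the units of the state.
- robot.state(): the state, without advancing time (a new reading comes with each control period).
- robot.grab_frame(name): name is "scene" or "top" or "wrist"; returns (picture, depth): 384x512x3 uint8, blue, green, red; 384x512 float32, m along the optical axis (not along the pixel's ray), 0 where there is no reading.
- robot.camera_info(name): a dict with "fx", "fy", "cx", "cy" (pixels), "dist_coeffs" ([k1, k2, p1, p2, k3] as OpenCV has them; the pictures are not rectified), "xyz" and "attitude" of the camera in the world; the wrist camera has in their place "hand_eye" (4x4, takes a point from camera to tool coordinates, whose origin is the TCP and whose axes are the flange's). Camera axes: x right, y down, z forward; pixel columns grow to the right and rows downward; lengths in m; the calibration is good to about 2 mm. A picture is of the moment at which its call begins: read the wrist's pose just before it. camera_info takes no time and is no camera call.
- robot.sign_off(): hands the job in, once; it reports no verdict.
The state is a dict: "t": time; "qpos": joint angles; "dq": joint speeds; "tau": joint torques, N m; "position": TCP position; "tool_rot": TCP orientation; "wrist_force": force on the tool from outside, world axes, zero at the start; "ft_torque": the same for the moment, N m; "opening": opening from 0.0 (shut) to 1.0 (fully open).
Only numpy, scipy, OpenCV 4.12 (cv2) and the standard library are available. Lean on these libraries where they do the work, as an engineer would, in place of code of your own. Each camera call takes 0.05 s, during which the arm holds its last target. There are 200 camera calls.

## Task

Pick up the aluminium movement carrier by its upright fin and slide it nose first into the slot under the fixture's bridge, fully home against the end stop. Then screw the knurled cap on top of the bridge down (clockwise) until it bottoms out, back it off a quarter turn, and finish there with the cap still gripped between the fingers and the carrier still home. Leave the bottle, tin, screwdriver and tray where they are.

Things in the scene. Friction and masses are not known exactly. Their poses are not given: they have to be found in the camera images.
- carrier: loose aluminium slab, 130 (x) x 50 (y) x 10 mm, about 0.2 kg, flat on the bench. Origin: centre of the slab's underside; +x is the nose that enters the slot. At x = 0 a round watch movement, 32 mm across, stands 3 mm proud. At x = +45 mm is a vertical through hole, 12 mm wide, which the cap's pin enters when the carrier is home
- fin (a point): centre of the carrier's upright fin: 28 long (carrier x), 12 thick (y), 34 mm high (from 10 to 44 mm above the slab's underside). This point is at carrier x = -45 mm, 27 mm above the underside. Pinch it from above across its 12 mm
- fixture: dark steel fixture fixed to the bench. Origin: on the bench, under the cap's vertical axis; the carrier slides along its +x. Base plate 8 mm high, x -130 to +30 mm, 84 mm wide; the carrier slides on its top. A bridge over x = -20 to +32 mm leaves 12 mm above the base plate for the slab; its top is at 30 mm; on it a round shoulder, 24 mm wide, rises to 44 mm, where the cap bottoms
- mouth (a point): mouth of the slot: fixture x = -45 mm, y = 0, 8 mm above the bench (top of the base plate); axes are the fixture's. From here to the end stop's face (65 mm on along +x) the slot is 52.5 mm wide. In front, flared guides, 9 mm higher than the base plate, open to about 70 mm at 32 mm before the mouth. When the carrier is fully home its origin lies at this point
- cap: round knurled brass cap, 36 mm wide, 24 mm high, on a stud on top of the bridge, a dark line across its top. Origin: centre of its underside, 44 mm above the bench when bottomed. A steel pin, 8 mm thick, turns with it, its tip 30.5 mm below the underside; if the carrier is not home the pin strikes the slab and the cap cannot bottom. It may be gripped at any yaw and stays where it is left
- cap_mid (a point): centre of the cap, 12 mm above its underside, the height to grip; it moves up and down with the cap
- screw (a joint): turn of the cap in rad: 0 = bottomed out (hard stop), grows as it is unscrewed (anticlockwise seen from above), at most 6.2. The cap rises 1.9 mm per rad (12 mm per turn). Turning takes about 0.06 N m. It starts 3.1 to 4.5 rad out, with the pin clear of the slot
- bottle: bystander: amber bottle, 48 mm wide, 85 mm high; origin at its foot
- tin: bystander: flat aluminium tin, 70 mm wide, 26 mm high; origin at its foot
- driver: bystander: small screwdriver lying down, 130 mm long along its x; origin under its middle
- tray: bystander: open white tray, 90 x 70 x 20 mm; origin under its centre

How it is judged:
By the outcome, as a careful person would: the job done as asked, in the order asked, and still so for the second after the job is handed in, while the arm keeps its last pose, push and grip.
It also fails if it takes over 72 s, if anything falls off the work surface, if the arm or the gripper's body presses on something with over 40 N, if the wrist force passes 120 N, or if a joint passes its speed limit or range.

## Working session

There is one attempt and no reset: what is moved stays moved. The work goes in short steps, Python scripts to look and compute and a tool call to move; the robot and the scene stay as the last step left them, time stands still between calls to the robot, and variables do not carry over. Pictures are saved under pics/ and viewed, about 8 in all and at most 12, crops included, and the job is handed in when it is done.

Besides the shell and the picture viewer there is one more tool, called as name(argument=value, ...), one argument or row to a line, values as JSON. jog_arm: Moves the arm, as the interface text tells. Its arguments: {"type":"object","properties":{"steps":{"type":"array","items":{"type":"object","properties":{"hand":{"type":"number"},"x":{"type":"number"},"y":{"type":"number"},"z":{"type":"number"},"yaw":{"type":"number"}}}},"squeeze":{"type":"number"}},"required":["steps"]}

```bash
ls; mkdir -p pics
cat > h.py <<'E'
import numpy as np, cv2
from scipy.spatial.transform import Rotation as R
from rig import robot
def rot(q): q=np.array(q); return R.from_quat([q[1],q[2],q[3],q[0]]).as_matrix()
def cam(name, st=None):
    c=robot.camera_info(name); K=np.array([[c['fx'],0,c['cx']],[0,c['fy'],c['cy']],[0,0,1.]]); D=np.array(c['dist_coeffs'],float)
    if 'hand_eye' in c:
        T=np.eye(4); T[:3,:3]=rot(st['tool_rot']); T[:3,3]=st['position']; T=T@np.array(c['hand_eye'])
    else:
        T=np.eye(4); a=np.array(c['attitude'],float); T[:3,:3]=rot(a) if a.size==4 else a; T[:3,3]=c['xyz']
    return K,D,T
def rays(C,px):
    K,D,T=C; p=cv2.undistortPoints(np.array(px,float).reshape(-1,1,2),K,D).reshape(-1,2)
    return T[:3,3], np.c_[p,np.ones(len(p))]@T[:3,:3].T
def onplane(C,px,z):
    o,d=rays(C,px); return o+d*((z-o[2])/d[:,2])[:,None]
def tri(C1,p1,C2,p2):
    o1,d1=rays(C1,[p1]);o2,d2=rays(C2,[p2]);d1=d1[0];d2=d2[0]
    s=np.linalg.lstsq(np.c_[d1,-d2],o2-o1,rcond=None)[0]; a=o1+d1*s[0];b=o2+d2*s[1]; return (a+b)/2,np.linalg.norm(a-b)
def proj(C,P):
    K,D,T=C; Ti=np.linalg.inv(T); return cv2.projectPoints(np.array(P,float).reshape(-1,3),cv2.Rodrigues(Ti[:3,:3])[0],Ti[:3,3],K,D)[0].reshape(-1,2)
def depthpts(C,dep):
    h,w=dep.shape; u,v=np.meshgrid(np.arange(w),np.arange(h)); o,d=rays(C,np.c_[u.ravel(),v.ravel()]); P=o+d*dep.ravel()[:,None]; P[dep.ravel()==0]=np.nan; return P.reshape(h,w,3)
def save(n,img,dep,st): np.savez('pics/'+n+'.npz',img=img,dep=dep,pos=st['position'],rot=st['tool_rot'])
def snap(name,n):
    st=robot.state(); img,dep=robot.grab_frame(name); save(n,img,dep,st); cv2.imwrite('pics/'+n+'.png',img); return img,dep,cam(name,st),st
def load(name,n):
    z=np.load('pics/'+n+'.npz'); return z['img'],z['dep'],cam(name,dict(position=z['pos'],tool_rot=z['rot']))
E
python3 - <<'E'
from h import *
a=snap('scene','s0');b=snap('top','t0')
for n,x in (('s',a),('t',b)): print(n,x[2][2].round(3),x[2][0][0,0], (x[1]>0).mean())
print(robot.state())
print(robot.camera_info('wrist'))
E
```

```text
pics
s [[-0.404  0.728 -0.553  1.171]
 [ 0.915  0.323 -0.243  0.203]
 [ 0.002 -0.604 -0.797  0.847]
 [ 0.     0.     0.     1.   ]] 347.3656604139474 0.9959818522135416
t [[-0.015 -0.982  0.188  0.379]
 [-1.     0.016  0.005 -0.051]
 [-0.008 -0.188 -0.982  1.269]
 [ 0.     0.     0.     1.   ]] 436.4524073561132 0.9959360758463541
{'t': 0.1, 'qpos': array([-1.56539335e+00,  3.13379083e-01,  1.49835134e+00,  1.22683774e-05,
        1.33098445e+00, -2.23425486e-01]), 'dq': array([ 0.00021099, -0.00084563, -0.00209421,  0.00122252,  0.00228188,
        0.0001607 ]), 'tau': array([ 2.61677822e-03, -4.02814507e+01, -2.52648067e+01,  6.96182996e-02,
        3.42777476e-02, -5.77691503e-05]), 'position': array([ 0.11906577, -0.5111723 ,  0.30222959]), 'tool_rot': array([-5.57127986e-04,  9.93461839e-01,  1.14163302e-01,  6.69683445e-05]), 'wrist_force': array([ 0.10323335, -0.11405093, -0.79115341]), 'ft_torque': array([-0.02218247, -0.07052573,  0.06157642]), 'opening': 0.9999539703827097}
{'fx': 294.72057591856, 'fy': 294.72057591856, 'cx': 253.67256315503707, 'cy': 192.49118238883057, 'dist_coeffs': array([-0.00185039,  0.        ,  0.        ,  0.        ,  0.        ]), 'hand_eye': array([[ 1.56150714e-04, -9.48340051e-01, -3.17255612e-01,
         8.25847092e-02],
       [ 9.99999894e-01,  2.85669691e-04, -3.61731383e-04,
        -1.70170977e-04],
       [ 4.33674670e-04, -3.17255522e-01,  9.48339995e-01,
        -8.17740132e-02],
       [ 0.00000000e+00,  0.00000000e+00,  0.00000000e+00,
         1.00000000e+00]])}
```

View pics/t0.png

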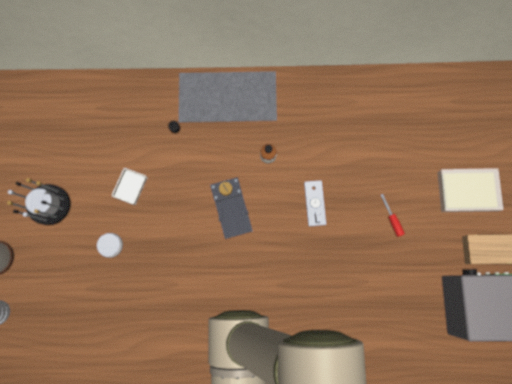

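View pics/s0.png

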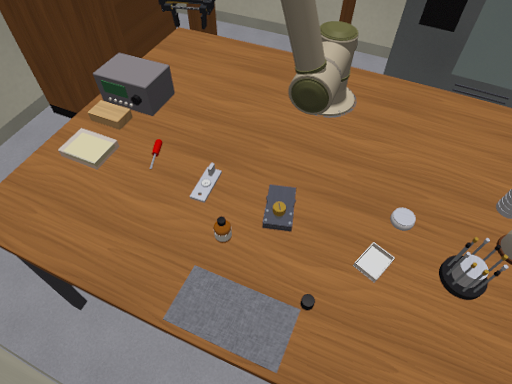

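Top view: carrier at about (315,203), with its fin near (318,217) and its hole near (313,187). Cap at (225,188), fixture base running to (237,235), bottle at (268,153), and driver at (393,215). The scene view agrees: carrier (206,183), cap (279,208).

Run:
```python
from h import *
ti,td,tc=load('top','t0'); si,sd,sc=load('scene','s0')
for n,p,z in (('hole',(313.5,187),.01),('fin',(318,217),.044),('cap',(225,188),.075),('fixture back',(237,226),.008),('bottle',(268,153),.05),('driver tip',(383,195),0),('driver end',(402,235),.005)): print(n,onplane(tc,[p],z).round(3))
P=depthpts(tc,td); roi=np.zeros(td.shape,bool); roi[170:235,298:335]=1
g=ti.astype(int); m=(roi&(g.min(2)>110)).astype(np.uint8)
c=max(cv2.findContours(m,0,1)[0],key=cv2.contourArea); r=cv2.minAreaRect(c); print(r, onplane(tc,cv2.boxPoints(r),.01).round(3))
for n,p,q in (('cap',(225,188),(279,208)),('fin',(318,217),(211,168)),('hole',(313.5,187),(200,194))):
  print(n,tri(tc,p,sc,q), P[int(p[1]),int(p[0])])
```

```text
hole [[ 0.639 -0.213  0.01 ]]
fin [[ 0.545 -0.218  0.044]]
cap [[0.626 0.042 0.075]]
fixture back [[0.527 0.013 0.008]]
bottle [[ 0.733 -0.081  0.05 ]]
driver tip [[ 0.613 -0.418  0.   ]]
driver end [[ 0.495 -0.462  0.005]]
((314.81683349609375, 202.66830444335938), (46.46823501586914, 19.2042179107666), 84.2894058227539) [[ 0.659 -0.183  0.01 ]
 [ 0.664 -0.24   0.01 ]
 [ 0.526 -0.247  0.01 ]
 [ 0.522 -0.192  0.01 ]]
cap (array([0.62833672, 0.04251393, 0.0663134 ]), np.float64(0.0003743561163944167)) [0.62529578 0.04156836 0.08074681]
fin (array([ 0.54631119, -0.21917139,  0.03133225]), np.float64(0.001913621504869497)) [ 0.54488245 -0.21822625  0.0447816 ]
hole (array([ 0.63808324, -0.2118247 ,  0.00899376]), np.float64(0.0037988514739861856)) [ 0.64097114 -0.21338663 -0.00096062]
```

jog_arm(
  steps=[
    {"hand": 1, "x": 40, "y": 25, "z": -4, "yaw": -1},
    {"hand": 1, "x": 80, "y": 50, "z": -8, "yaw": -2},
    {"hand": 1, "x": 120, "y": 75, "z": -12, "yaw": -3},
    {"hand": 1, "x": 160, "y": 100, "z": -16, "yaw": -4},
    {"hand": 1, "x": 200, "y": 125, "z": -20, "yaw": -5},
    {"hand": 1, "x": 240, "y": 150, "z": -24, "yaw": -6},
    {"hand": 1, "x": 280, "y": 175, "z": -28, "yaw": -7},
    {"hand": 1, "x": 320, "y": 200, "z": -32, "yaw": -8},
    {"hand": 1, "x": 360, "y": 225, "z": -36, "yaw": -9},
    {"hand": 1, "x": 400, "y": 250, "z": -40, "yaw": -9},
    {"hand": 1, "x": 440, "y": 275, "z": -45, "yaw": -9},
    {"hand": 1, "x": 480, "y": 295, "z": -50, "yaw": -9},
  ],
)

```text
t: 1.3
position: [0.6005, -0.2145, 0.2523]
tool_rot: [-0.0, 0.999, 0.036, -0.0]
wrist_force: [-0.7, -1.0, 0.2]
opening: 0.998
```

jog_arm(
  steps=[
    {"hand": 1},
    {"hand": 1},
    {"hand": 1},
    {"hand": 1},
  ],
)

```text
invalid input
```

Run:
```python
from h import *
a=snap('wrist','w0'); print(a[3]['t'],a[3]['position'],a[3]['tool_rot'],a[3]['qpos'].round(2))
```

```text
1.3 [ 0.60051759 -0.2145469   0.25225019] [-1.89325002e-04  9.99345339e-01  3.61771181e-02 -2.72810421e-04] [-0.53  0.6   1.19  0.    1.35  0.97]
```

View pics/w0.png

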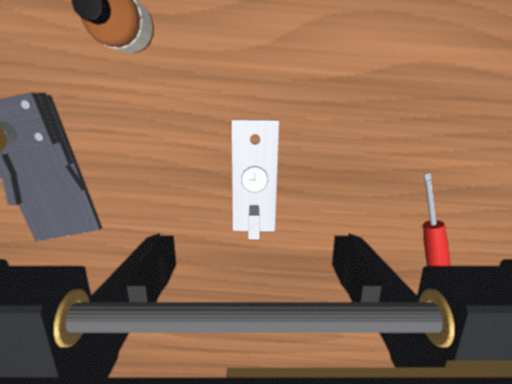

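Wrist view 0: carrier slab spans (233..279, 121..231), hole at (255,139), movement at (255,179), and the fin's top face runs to (254,237). The carrier is well aligned with the jaws.

Run:
```python
from h import *
g,d,C=load('wrist','w0'); P=depthpts(C,d)
hsv=cv2.cvtColor(g,cv2.COLOR_BGR2HSV)
m=((hsv[...,1]<40)&(hsv[...,2]>150)).astype(np.uint8); m[:110]=0;m[245:]=0;m[:,:215]=0;m[:,300:]=0
c=max(cv2.findContours(m,0,1)[0],key=cv2.contourArea)
s=m.copy(); s[225:]=0
def edge(rows,f): return np.array([[f(np.flatnonzero(s[r])),r] for r in rows],float)
rows=range(128,200)
L=edge(rows,min)-[.5,0];Rr=edge(rows,max)+[.5,0]
A=onplane(C,L,.01);B=onplane(C,Rr,.01)
fa=np.polyfit(A[:,0],A[:,1],1);fb=np.polyfit(B[:,0],B[:,1],1);print('edges',fa,fb,np.degrees(np.arctan([fa[0],fb[0]])),'width',(np.polyval(fa,.6)-np.polyval(fb,.6)))
cols=range(240,272); F=np.array([[c_,np.flatnonzero(m[:,c_]).min()-.5] for c_ in cols],float); F=onplane(C,F,.01); pf=np.polyfit(F[:,1],F[:,0],1); print('front x',F[:,0].mean(),F[:,1].mean(),np.degrees(np.arctan(pf[0])))
hole=np.argwhere((m[130:150,245:266]==0))+[130,245]; hc=hole.mean(0)[::-1]; print('hole px',hc,onplane(C,[hc],.01))
# fin by depth
fin=(P[...,2]>.03)&(P[...,2]<.06); fin[:190]=0; fin[:,:230]=0;fin[:,280:]=0;fin[245:]=0
q=P[fin]; print('fin',len(q),q.mean(0),np.nanmin(q,0),np.nanmax(q,0), np.percentile(q[:,2],[10,50,90]))
sl=P[150:165,240:270,2]; print('slab z',np.nanmedian(sl),'bench z',np.nanmedian(P[100:220,320:380,2]))
fx=g.copy(); n=np.argwhere(fin); print(n.min(0),n.max(0))
ti,td,tc=load('top','t0'); print(tri(C,hc,tc,(313.5,187)))
cv2.imwrite('pics/c0.png',cv2.resize(g[110:245,210:300],None,fx=4,fy=4,interpolation=0))
```

```text
edges [ 0.05746793 -0.2237806 ] [ 0.05957531 -0.27613802] [3.28905226 3.40938418] width 0.05109299355943894
front x 0.6569104621686064 -0.21204622562909684 -4.15901277183534
hole px [254.54545455 138.45454545] [[ 0.63672393 -0.21250736  0.01      ]]
fin 315 [ 0.54914119 -0.21754435  0.0427115 ] [ 0.5328261  -0.22372971  0.03060676] [ 0.56099174 -0.2111684   0.04565026] [0.03816616 0.04361966 0.04466854]
slab z 0.009904807589612846 bench z -0.0001737093355476671
[211 248] [238 259]
(array([ 0.63751926, -0.21256277,  0.01589238]), np.float64(0.00027343730482601097))
```

View pics/c0.png

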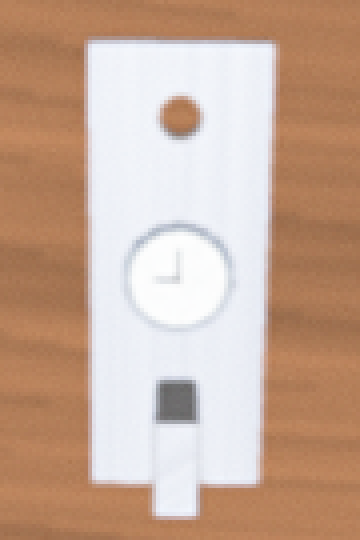

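jog_arm(
  steps=[
    {"hand": 1, "x": -20, "y": -1, "z": -30},
    {"hand": 1, "x": -45, "y": -2, "z": -60},
    {"hand": 1, "x": -52, "y": -2, "z": -90},
    {"hand": 1, "x": -52, "y": -2, "z": -115},
    {"hand": 1, "x": -52, "y": -2, "z": -130},
    {"hand": 1, "x": -52, "y": -2, "z": -130},
  ],
)

```text
invalid input
```

jog_arm(
  steps=[
    {"hand": 1, "x": -20, "y": -1, "z": -30, "yaw": 0},
    {"hand": 1, "x": -45, "y": -2, "z": -60, "yaw": 0},
    {"hand": 1, "x": -52, "y": -2, "z": -90, "yaw": 0},
    {"hand": 1, "x": -52, "y": -2, "z": -115, "yaw": 0},
    {"hand": 1, "x": -52, "y": -2, "z": -130, "yaw": 0},
    {"hand": 1, "x": -52, "y": -2, "z": -130, "yaw": 0},
  ],
)

```text
t: 1.95
position: [0.5461, -0.2179, 0.1205]
tool_rot: [-0.001, 0.999, 0.036, -0.002]
wrist_force: [-0.3, -0.7, -0.2]
opening: 1.001
```

jog_arm(
  steps=[
    {"hand": 1, "x": 1, "y": 0, "z": -20, "yaw": 0},
    {"hand": 1, "x": 1, "y": 0, "z": -35, "yaw": 0},
    {"hand": 1, "x": 1, "y": 0, "z": -41, "yaw": 0},
    {"hand": 1, "x": 1, "y": 0, "z": -41, "yaw": 0},
    {"hand": 0.3, "x": 1, "y": 0, "z": -41, "yaw": 0},
    {"hand": 0.2, "x": 1, "y": 0, "z": -41, "yaw": 0},
    {"hand": 0, "x": 1, "y": 0, "z": -41, "yaw": 0},
    {"hand": 0, "x": 1, "y": 0, "z": -41, "yaw": 0},
    {"hand": 0, "x": 1, "y": 0, "z": -41, "yaw": 0},
    {"hand": 0, "x": 1, "y": 0, "z": -41, "yaw": 0},
    {"hand": 0, "x": 1, "y": 0, "z": -41, "yaw": 0},
    {"hand": 0, "x": 1, "y": 0, "z": -41, "yaw": 0},
  ],
  squeeze=40,
)

```text
t: 3.15
position: [0.5481, -0.2183, 0.0817]
tool_rot: [-0.0, 0.999, 0.036, -0.0]
wrist_force: [0.5, 0.6, -1.0]
opening: 0.301
```

jog_arm(
  steps=[
    {"hand": 0, "x": 0, "y": 0, "z": 0, "yaw": 0},
    {"hand": 0, "x": 0, "y": 0, "z": 0, "yaw": 0},
    {"hand": 0, "x": 0, "y": 0, "z": 0, "yaw": 0},
    {"hand": 0, "x": 0, "y": 0, "z": 0, "yaw": 0},
    {"hand": 0, "x": 0, "y": 0, "z": 0, "yaw": 0},
  ],
)

```text
t: 3.65
position: [0.5481, -0.2183, 0.0817]
tool_rot: [0.0, 0.999, 0.036, -0.0]
wrist_force: [0.5, -0.4, -0.3]
opening: 0.132
```

jog_arm(
  steps=[
    {"hand": 0, "x": 0, "y": 0, "z": 10, "yaw": 0},
    {"hand": 0, "x": 0, "y": 0, "z": 30, "yaw": 0},
    {"hand": 0, "x": 0, "y": 0, "z": 60, "yaw": 0},
    {"hand": 0, "x": -10, "y": 20, "z": 90, "yaw": 3},
    {"hand": 0, "x": -20, "y": 50, "z": 120, "yaw": 6},
    {"hand": 0, "x": -30, "y": 80, "z": 150, "yaw": 9},
    {"hand": 0, "x": -30, "y": 105, "z": 170, "yaw": 12},
    {"hand": 0, "x": -30, "y": 110, "z": 170, "yaw": 12},
    {"hand": 0, "x": -30, "y": 110, "z": 170, "yaw": 12},
    {"hand": 0, "x": -30, "y": 110, "z": 170, "yaw": 12},
  ],
)

```text
t: 4.65
position: [0.5178, -0.1089, 0.2506]
tool_rot: [-0.0, 0.99, 0.14, -0.001]
wrist_force: [0.5, -0.6, -3.5]
opening: 0.132
```

Run:
```python
from h import *
a=snap('wrist','w1'); print(a[3]['t'],a[3]['position'],a[3]['tool_rot'],a[3]['wrist_force'],a[3]['opening'])
```

```text
4.65 [ 0.51779739 -0.10893746  0.25063937] [-4.02392742e-04  9.90217009e-01  1.39532477e-01 -8.94575909e-04] [ 0.48960006 -0.61540044 -3.5140319 ] 0.1321230910695407
```

View pics/w1.png

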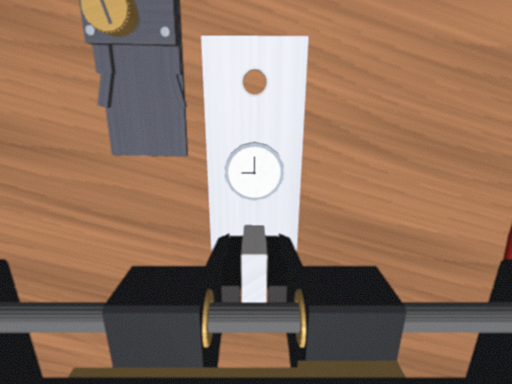

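Wrist view 1: carrier held straight, with its hole at (255,81). The fixture base spans (109..187, 45..156), and the cap is at (106,10), clipped at the top edge. I'll step forward and take a second view.

jog_arm(
  steps=[
    {"hand": 0, "x": 25, "y": 5, "z": 0, "yaw": 0},
    {"hand": 0, "x": 50, "y": 10, "z": 0, "yaw": 0},
    {"hand": 0, "x": 70, "y": 15, "z": 0, "yaw": 0},
    {"hand": 0, "x": 70, "y": 15, "z": 0, "yaw": 0},
    {"hand": 0, "x": 70, "y": 15, "z": 0, "yaw": 0},
  ],
)

```text
t: 5.2
position: [0.5877, -0.094, 0.2505]
tool_rot: [-0.0, 0.99, 0.14, -0.001]
wrist_force: [-0.3, -0.4, -3.2]
opening: 0.132
```

Run:
```python
from h import *
a=snap('wrist','w2'); print(a[3]['t'],a[3]['position'],a[3]['tool_rot'])
cv2.imwrite('pics/c2.png',cv2.resize(a[0][0:240,60:260],None,fx=2.5,fy=2.5,interpolation=cv2.INTER_CUBIC))
```

```text
5.2 [ 0.58773313 -0.0939565   0.2504722 ] [-4.43207750e-04  9.90186248e-01  1.39749308e-01 -1.06270468e-03]
```

View pics/c2.png

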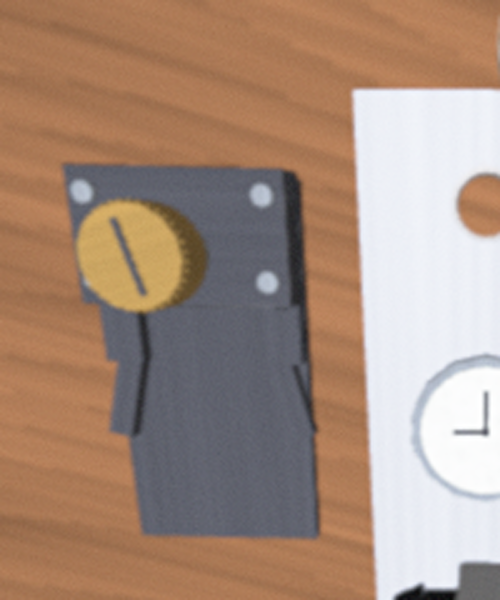

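Crop of wrist view 2: cap top disc centred at about (130,254) in the crop, i.e. (112,102) full frame. The base's rear edge corners are at (117,214) and (188,215), with bolts at (164,78) and (167,113).

Run:
```python
from h import *
def line(p): # fit x->px
    p=np.array(p,float); l=cv2.fitLine(p.astype(np.float32),cv2.DIST_HUBER,0,.01,.01).ravel(); return l
out={}
for n in('w1','w2'):
    g,d,C=load('wrist',n); P=depthpts(C,d); hsv=cv2.cvtColor(g,cv2.COLOR_BGR2HSV)
    dark=((g.max(2)<125)&(g[...,0].astype(int)>=g[...,2].astype(int)-6)).astype(np.uint8); dark[:,200:]=0; dark[240:]=0
    rr=range(118,150) if n=='w1' else range(178,208)
    L=[];Rr=[]
    for r in rr:
        x=np.flatnonzero(dark[r,90:197])+90; L.append((x.min()-.5,r)); Rr.append((x.max()+.5,r))
    bot=[(c,np.flatnonzero(dark[:,c]).max()+.5) for c in range(125,180)]
    A,B,E=[onplane(C,q,.008)[:,:2] for q in(L,Rr,bot)]
    la,lb,le=line(A),line(B),line(E)
    ang=lambda l:np.degrees(np.arctan(l[1]/l[0]))
    nrm=np.array([-la[1],la[0]]); print(n,'yaw L,R',ang(la),ang(lb),'rear normal',np.degrees(np.arctan(-le[0]/le[1])),'width',abs((la[2:]-lb[2:])@nrm))
    # mid of rear edge
    def isect(a,b): s=np.linalg.solve(np.c_[a[:2],-b[:2]],b[2:]-a[2:]); return a[2:]+s[0]*a[:2]
    c1,c2=isect(la,le),isect(lb,le); print(' corners',c1,c2,'mid',(c1+c2)/2,'px',proj(C,[[*c1,.008],[*c2,.008]]).round(1).tolist()); out[n]=(C,proj(C,[[*c1,.008],[*c2,.008]]))
    print(' base z depth',np.nanmedian(P[125:148,130:170,2] if n=='w1' else P[180:208,135:175,2]))
    gold=((hsv[...,0]>12)&(hsv[...,0]<30)&(hsv[...,1]>90)&(hsv[...,2]>150)&(P[...,2]>.05)).astype(np.uint8); gold[150:]=0;gold[:,200:]=0
    q=P[gold>0]; print(' cap z',np.percentile(q[:,2],[5,50,95]),q.mean(0))
    if n=='w2':
        zt=np.percentile(q[:,2],60); top=((np.abs(P[...,2]-zt)<.006)).astype(np.uint8); top[150:]=0;top[:,200:]=0
        top=cv2.morphologyEx(top,cv2.MORPH_OPEN,np.ones((3,3)))
        c=max(cv2.findContours(top,0,1)[0],key=cv2.contourArea); x,r=cv2.minEnclosingCircle(onplane(C,c.reshape(-1,2),zt)[:,:2].astype(np.float32)); el=cv2.fitEllipse(c); print(' top circle',x,r,zt,el, onplane(C,[el[0]],zt))
        bridge=P[68:115,130:160]; print(' bridge z',np.nanmedian(bridge[...,2]))
        mb=cv2.inRange(g,(150,150,150),(255,255,255)); mb[:, 200:]=0; mb[130:]=0
        _,_,_,cen=cv2.connectedComponentsWithStats(mb); print(' bolts',cen[1:].round(1).tolist(),onplane(C,cen[1:],.031).round(4).tolist())
for i in(0,1): print('tri corner',tri(out['w1'][0],out['w1'][1][i],out['w2'][0],out['w2'][1][i]))
# carrier in hand
g,d,C=load('wrist','w2'); P=depthpts(C,d)
print('slab top z',[np.nanmedian(P[a:b,225:285,2]) for a,b in((40,50),(90,110),(130,140))])
m=cv2.inRange(g,(150,150,150),(255,255,255)); 
rows=range(60,130); L=[];Rr=[]
for r in rows:
    x=np.flatnonzero(m[r,195:320])+195; L.append((x.min()-.5,r));Rr.append((x.max()+.5,r))
z=np.nanmedian(P[90:110,225:285,2]); A=onplane(C,L,z);B=onplane(C,Rr,z)
print('carrier yaw',np.degrees(np.arctan(line(A[:,:2])[1]/line(A[:,:2])[0])),np.degrees(np.arctan(line(B[:,:2])[1]/line(B[:,:2])[0])),'width',np.linalg.norm((A-B)[:,:2],axis=1).mean(),'mid',((A+B)/2)[[0,-1]])
```

```text
w1 yaw L,R 14.930413 15.378633 rear normal 14.6018 width 0.08288491
 corners [0.49218586 0.0481734 ] [ 0.51313037 -0.03222346] mid [0.5026581  0.00797497] px [[112.2, 154.0], [186.9, 155.8]]
 base z depth 0.007883456391976018
 cap z [0.07285222 0.07422981 0.07551795] [0.62163469 0.0404727  0.07421282]
w2 yaw L,R 15.238778 15.509262 rear normal 16.120485 width 0.08279416
 corners [0.49185026 0.04793254] [ 0.51487905 -0.03174563] mid [0.5033647  0.00809345] px [[117.3, 213.5], [187.0, 213.5]]
 base z depth 0.00797206821700644
 cap z [0.0730902  0.07429707 0.07547042] [0.62751553 0.04186241 0.07428287]
 top circle (0.6276072859764099, 0.04089898243546486) 0.018903657793998718 0.07445788367346987 ((112.48677825927734, 101.62718200683594), (40.94660949707031, 47.48170471191406), 137.0089874267578) [[0.62807425 0.04110726 0.07445788]]
 bridge z 0.030144504053021104
 bolts [[92.2, 76.2], [163.9, 77.6], [166.5, 112.6], [94.0, 113.0]] [[0.6394, 0.0817, 0.031], [0.657, 0.0157, 0.031], [0.6258, 0.0073, 0.031], [0.6056, 0.0762, 0.031]]
tri corner (array([0.49279489, 0.04734822, 0.00980355]), np.float64(0.00014888974266718662))
tri corner (array([ 5.10927510e-01, -3.07738311e-02, -4.38076333e-04]), np.float64(0.0001015984985569605))
slab top z [np.float64(0.17803046253902277), np.float64(0.17810253257740127), np.float64(0.17829552213050387)]
carrier yaw 15.875054 15.906875 width 0.050751817150073576 mid [[ 0.68179842 -0.06693066  0.17810253]
 [ 0.65048363 -0.0757174   0.17810253]]
```

jog_arm(
  steps=[
    {"hand": 0, "x": -25, "y": 14, "z": 0, "yaw": 0},
    {"hand": 0, "x": -55, "y": 31, "z": 0, "yaw": -0.3},
    {"hand": 0, "x": -90, "y": 51, "z": -10, "yaw": -0.6},
    {"hand": 0, "x": -120, "y": 68, "z": -30, "yaw": -0.6},
    {"hand": 0, "x": -140, "y": 80, "z": -60, "yaw": -0.6},
    {"hand": 0, "x": -148, "y": 84, "z": -90, "yaw": -0.6},
    {"hand": 0, "x": -148, "y": 84, "z": -120, "yaw": -0.6},
    {"hand": 0, "x": -148, "y": 84, "z": -140, "yaw": -0.6},
    {"hand": 0, "x": -148, "y": 84, "z": -140, "yaw": -0.6},
    {"hand": 0, "x": -148, "y": 84, "z": -140, "yaw": -0.6},
  ],
)

```text
t: 6.25
position: [0.44, -0.0097, 0.1124]
tool_rot: [0.0, 0.991, 0.135, 0.0]
wrist_force: [-0.3, -1.9, -3.3]
opening: 0.132
```

Run:
```python
from h import *
a=snap('wrist','w3'); print(a[3]['t'],a[3]['position'],a[3]['tool_rot'],a[3]['wrist_force'])
cv2.imwrite('pics/c3.png',cv2.resize(a[0][0:260,120:390],None,fx=2.2,fy=2.2,interpolation=cv2.INTER_CUBIC))
```

```text
6.25 [ 0.44004331 -0.00967562  0.11237989] [7.65390058e-05 9.90901495e-01 1.34588988e-01 1.62158923e-04] [-0.33174448 -1.87786234 -3.27398775]
```

View pics/c3.png

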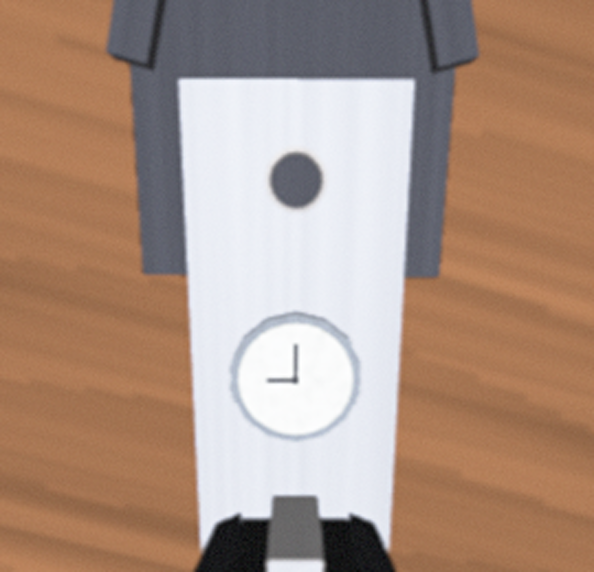

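The carrier sits centred between the flares (inner tips at crop x 152 and 435, nose centre at 297) and parallel to the base. I'll lower it and start sliding.

jog_arm(
  steps=[
    {"hand": 0, "x": 0, "y": 0, "z": -12, "yaw": 0},
    {"hand": 0, "x": 0, "y": 0, "z": -20, "yaw": 0},
    {"hand": 0, "x": 0, "y": 0, "z": -21, "yaw": 0},
    {"hand": 0, "x": 4.8, "y": 1.3, "z": -21, "yaw": 0},
    {"hand": 0, "x": 14.5, "y": 3.9, "z": -21, "yaw": 0},
    {"hand": 0, "x": 24.1, "y": 6.6, "z": -21, "yaw": 0},
    {"hand": 0, "x": 33.8, "y": 9.2, "z": -21, "yaw": 0},
    {"hand": 0, "x": 38.6, "y": 10.5, "z": -21, "yaw": 0},
    {"hand": 0, "x": 38.6, "y": 10.5, "z": -21, "yaw": 0},
  ],
)

```text
t: 7.2
position: [0.4793, 0.0014, 0.0906]
tool_rot: [0.0, 0.991, 0.135, 0.0]
wrist_force: [-0.5, 0.5, -1.9]
opening: 0.13
```

jog_arm(
  steps=[
    {"hand": 0, "x": 4.8, "y": 1.3, "z": 0, "yaw": 0},
    {"hand": 0, "x": 9.7, "y": 2.6, "z": 0, "yaw": 0},
    {"hand": 0, "x": 14.5, "y": 3.9, "z": 0, "yaw": 0},
    {"hand": 0, "x": 19.3, "y": 5.2, "z": 0, "yaw": 0},
    {"hand": 0, "x": 24.1, "y": 6.6, "z": 0, "yaw": 0},
    {"hand": 0, "x": 29, "y": 7.9, "z": 0, "yaw": 0},
    {"hand": 0, "x": 29, "y": 7.9, "z": 0, "yaw": 0},
  ],
)

```text
t: 7.9
position: [0.5082, 0.0092, 0.0907]
tool_rot: [0.0, 0.991, 0.135, 0.0]
wrist_force: [-0.1, 0.2, -3.0]
opening: 0.135
```

jog_arm(
  steps=[
    {"hand": 0, "x": 4.8, "y": 1.3, "z": 0, "yaw": 0},
    {"hand": 0, "x": 9.7, "y": 2.6, "z": 0, "yaw": 0},
    {"hand": 0, "x": 14.5, "y": 3.9, "z": 0, "yaw": 0},
    {"hand": 0, "x": 19.3, "y": 5.2, "z": 0, "yaw": 0},
    {"hand": 0, "x": 24.1, "y": 6.6, "z": 0, "yaw": 0},
    {"hand": 0, "x": 27, "y": 7.3, "z": 0, "yaw": 0},
    {"hand": 0, "x": 29, "y": 7.9, "z": 0, "yaw": 0},
    {"hand": 0, "x": 29, "y": 7.9, "z": 0, "yaw": 0},
  ],
)

```text
t: 8.7
position: [0.5368, 0.017, 0.0907]
tool_rot: [0.0, 0.991, 0.135, 0.0]
wrist_force: [0.1, 1.4, -2.9]
opening: 0.13
```

jog_arm(
  steps=[
    {"hand": 0, "x": 1, "y": 0.3, "z": 0, "yaw": 0},
    {"hand": 0, "x": 2, "y": 0.5, "z": 0, "yaw": 0},
    {"hand": 0, "x": 3, "y": 0.8, "z": 0, "yaw": 0},
    {"hand": 0, "x": 3.9, "y": 1.1, "z": 0, "yaw": 0},
    {"hand": 0, "x": 3.9, "y": 1.1, "z": 0, "yaw": 0},
  ],
)

```text
t: 9.2
position: [0.5407, 0.0181, 0.0907]
tool_rot: [0.0, 0.991, 0.135, 0.0]
wrist_force: [0.2, 0.5, -3.6]
opening: 0.129
```

jog_arm(
  steps=[
    {"hand": 0, "x": 0.5, "y": 0.1, "z": 0, "yaw": 0},
    {"hand": 0, "x": 1, "y": 0.3, "z": 0, "yaw": 0},
    {"hand": 0, "x": 1.5, "y": 0.4, "z": 0, "yaw": 0},
    {"hand": 0, "x": 1.9, "y": 0.5, "z": 0, "yaw": 0},
    {"hand": 0, "x": 1.9, "y": 0.5, "z": 0, "yaw": 0},
  ],
)

```text
t: 9.7
position: [0.5419, 0.0186, 0.0905]
tool_rot: [-0.0, 0.991, 0.135, -0.001]
wrist_force: [-5.1, -1.5, -0.2]
opening: 0.134
```

jog_arm(
  steps=[
    {"hand": 0, "x": 0.5, "y": 0.1, "z": 0, "yaw": 0},
    {"hand": 0, "x": 1, "y": 0.3, "z": 0, "yaw": 0},
    {"hand": 0, "x": 1.5, "y": 0.4, "z": 0, "yaw": 0},
    {"hand": 0, "x": 1.5, "y": 0.4, "z": 0, "yaw": 0},
  ],
)

```text
t: 10.1
position: [0.5421, 0.019, 0.0902]
tool_rot: [-0.001, 0.991, 0.135, -0.003]
wrist_force: [-13.6, -3.0, 4.5]
opening: 0.132
```

jog_arm(
  steps=[
    {"hand": 0, "x": -1.2, "y": -0.3, "z": -0.3, "yaw": 0},
    {"hand": 0, "x": -1.2, "y": -0.3, "z": -0.3, "yaw": 0},
    {"hand": 0.5, "x": -1.2, "y": -0.3, "z": -0.3, "yaw": 0},
    {"hand": 0.5, "x": -1.2, "y": -0.3, "z": -0.3, "yaw": 0},
    {"hand": 0.5, "x": -1.2, "y": -0.3, "z": -0.3, "yaw": 0},
    {"hand": 0.5, "x": -1.2, "y": -0.3, "z": -0.3, "yaw": 0},
    {"hand": 0.5, "x": -1.2, "y": -0.3, "z": -0.3, "yaw": 0},
  ],
)

```text
t: 10.8
position: [0.5429, 0.0187, 0.0905]
tool_rot: [0.0, 0.991, 0.135, 0.0]
wrist_force: [0.4, 0.3, 0.2]
opening: 0.495
```

jog_arm(
  steps=[
    {"hand": 1, "x": 0, "y": 0, "z": 10, "yaw": 0},
    {"hand": 1, "x": 0, "y": 0, "z": 40, "yaw": 0},
    {"hand": 1, "x": 5, "y": 2, "z": 80, "yaw": 0},
    {"hand": 1, "x": 30, "y": 8, "z": 120, "yaw": 0},
    {"hand": 1, "x": 60, "y": 16, "z": 150, "yaw": 0},
    {"hand": 1, "x": 60, "y": 16, "z": 150, "yaw": 0},
    {"hand": 1, "x": 60, "y": 16, "z": 150, "yaw": 0},
  ],
)

```text
t: 11.5
position: [0.6026, 0.0348, 0.2407]
tool_rot: [0.0, 0.991, 0.135, 0.0]
wrist_force: [0.6, -0.2, -0.1]
opening: 0.997
```

Run:
```python
from h import *
a=snap('wrist','w4'); print(a[3]['t'],a[3]['position'],a[3]['tool_rot'],a[3]['wrist_force'],a[3]['opening'],a[3]['qpos'])
cv2.imwrite('pics/c4.png',cv2.resize(a[0][60:300,130:380],None,fx=2.4,fy=2.4,interpolation=cv2.INTER_CUBIC))
```

```text
11.5 [0.60260176 0.03482658 0.24066936] [5.81060242e-05 9.90824616e-01 1.35153859e-01 1.07910104e-04] [ 0.55406322 -0.17349653 -0.1326199 ] 0.9972537278062221 [-1.36141191e-01  5.35207363e-01  1.33438002e+00 -5.65359177e-05
  1.27176618e+00  1.16353429e+00]
```

View pics/c4.png

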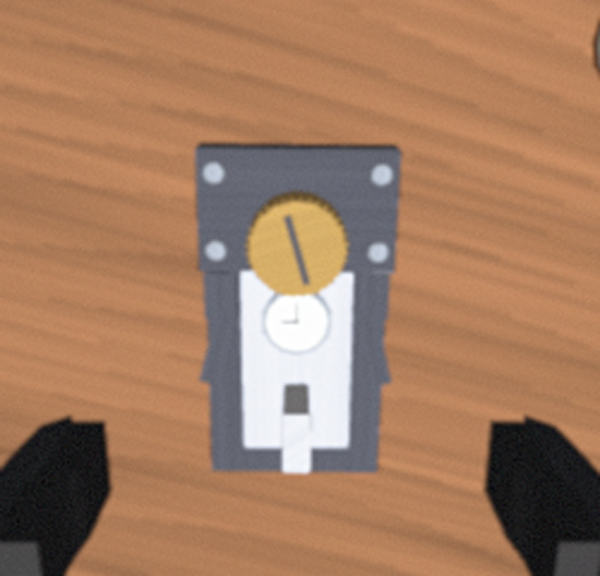

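Crop of wrist view 4: the carrier is in the slot under the bridge. Cap disc centred at crop (298,246), slab rear edge at y≈447, base rear edge at y≈470. I'll measure the home gap and the cap.

Run:
```python
from h import *
g,d,C=load('wrist','w4'); P=depthpts(C,d)
s=lambda x,y:(130+x/2.4,60+y/2.4)
yaw=np.radians(15.3);u=np.array([np.cos(yaw),np.sin(yaw)])
a=onplane(C,[s(265,447.5),s(330,447)],.018)[:,:2]; b=onplane(C,[s(265,471),s(330,471)],.008)[:,:2]
print('gap slab rear to base rear (want .020)',(a@u).mean()-(b@u).mean())
z=P[...,2]; top=((z>.065)&(z<.09)).astype(np.uint8); top[:, :200]=0; top[:,320:]=0; top[220:]=0
c=max(cv2.findContours(top,0,1)[0],key=cv2.contourArea); zt=np.nanmedian(z[top>0]); 
hsv=cv2.cvtColor(g,cv2.COLOR_BGR2HSV); gold=((hsv[...,0]>12)&(hsv[...,0]<30)&(hsv[...,1]>90)&(hsv[...,2]>165)).astype(np.uint8)&top
c2=max(cv2.findContours(gold,0,1)[0],key=cv2.contourArea)
for q in(c,c2): x,r=cv2.minEnclosingCircle(onplane(C,q.reshape(-1,2),zt)[:,:2].astype(np.float32)); e=cv2.fitEllipse(q); print(zt,x,r,onplane(C,[e[0]],zt),e[0])
g2,d2,C2=load('wrist','w2'); print('tri cap top',tri(C,e[0],C2,(112.0,101.6)))
l=onplane(C,[s(289,217),s(306,284)],zt); v=l[0]-l[1]; print('line dir',np.degrees(np.arctan2(v[1],v[0])))
```

```text
gap slab rear to base rear (want .020) 0.01898721168353501
0.07420031267326448 (0.6279807090759277, 0.04271204024553299) 0.01875936985015869 [[0.62833042 0.04273665 0.07420031]] (253.11309814453125, 162.3165283203125)
0.07420031267326448 (0.6273989677429199, 0.04213366657495499) 0.017805086448788643 [[0.62794479 0.0423661  0.07420031]] (253.4086151123047, 162.8539581298828)
tri cap top (array([0.62766805, 0.04227224, 0.0727129 ]), np.float64(9.419658007709324e-05))
line dir 29.505798681675024
```

jog_arm(
  steps=[
    {"hand": 1, "x": 3, "y": 1, "z": 0, "yaw": 8},
    {"hand": 1, "x": 6, "y": 2, "z": 0, "yaw": 16},
    {"hand": 1, "x": 10, "y": 3, "z": 0, "yaw": 24},
    {"hand": 1, "x": 14, "y": 4, "z": 0, "yaw": 32},
    {"hand": 1, "x": 18, "y": 5, "z": 0, "yaw": 40},
    {"hand": 1, "x": 22, "y": 6, "z": 0, "yaw": 48},
    {"hand": 1, "x": 25.4, "y": 7.4, "z": 0, "yaw": 56},
    {"hand": 1, "x": 25.4, "y": 7.4, "z": 0, "yaw": 64},
    {"hand": 1, "x": 25.4, "y": 7.4, "z": -10, "yaw": 72},
    {"hand": 1, "x": 25.4, "y": 7.4, "z": -20, "yaw": 80},
    {"hand": 1, "x": 25.4, "y": 7.4, "z": -30, "yaw": 88},
    {"hand": 1, "x": 25.4, "y": 7.4, "z": -40, "yaw": 96},
  ],
)

```text
t: 12.75
position: [0.627, 0.0418, 0.1988]
tool_rot: [-0.001, 0.561, 0.828, -0.001]
wrist_force: [-0.4, 0.4, -0.4]
opening: 0.998
```

jog_arm(
  steps=[
    {"hand": 1, "x": 0, "y": 0, "z": -10, "yaw": 8},
    {"hand": 1, "x": 0, "y": 0, "z": -20, "yaw": 16},
    {"hand": 1, "x": 0, "y": 0, "z": -30, "yaw": 24},
    {"hand": 1, "x": 0, "y": 0, "z": -40, "yaw": 32},
    {"hand": 1, "x": 0, "y": 0, "z": -50, "yaw": 40},
    {"hand": 1, "x": 0, "y": 0, "z": -55, "yaw": 48},
    {"hand": 1, "x": 0, "y": 0, "z": -55, "yaw": 54},
    {"hand": 1, "x": 0, "y": 0, "z": -55, "yaw": 54},
    {"hand": 1, "x": 0, "y": 0, "z": -55, "yaw": 54},
  ],
)

```text
t: 13.65
position: [0.6275, 0.0419, 0.1449]
tool_rot: [-0.001, 0.128, 0.992, -0.0]
wrist_force: [0.6, 0.3, 0.5]
opening: 1.003
```

Run:
```python
from h import *
s=robot.state(); print(s['t'],s['position'],s['qpos'].round(3),s['wrist_force'],s['ft_torque'])
```

```text
13.65 [0.627524   0.04193928 0.14490308] [-0.119  0.69   1.34   0.     1.113 -1.434] [0.63513039 0.28214543 0.50219673] [ 0.05854378 -0.16552056 -0.06129989]
```

jog_arm(
  steps=[
    {"hand": 1, "x": 0.4, "y": 0.2, "z": -20, "yaw": 0},
    {"hand": 1, "x": 0.4, "y": 0.2, "z": -35, "yaw": 0},
    {"hand": 1, "x": 0.4, "y": 0.2, "z": -38, "yaw": 0},
    {"hand": 0.5, "x": 0.4, "y": 0.2, "z": -38, "yaw": 0},
    {"hand": 0.3, "x": 0.4, "y": 0.2, "z": -38, "yaw": 0},
    {"hand": 0.3, "x": 0.4, "y": 0.2, "z": -38, "yaw": 0},
    {"hand": 0.3, "x": 0.4, "y": 0.2, "z": -38, "yaw": 0},
    {"hand": 0.3, "x": 0.4, "y": 0.2, "z": -38, "yaw": 0},
    {"hand": 0.3, "x": 0.4, "y": 0.2, "z": -38, "yaw": 0},
    {"hand": 0.3, "x": 0.4, "y": 0.2, "z": -38, "yaw": 0},
    {"hand": 0.3, "x": 0.4, "y": 0.2, "z": -38, "yaw": 0},
    {"hand": 0.3, "x": 0.4, "y": 0.2, "z": -38, "yaw": 0},
  ],
  squeeze=30,
)

```text
t: 14.85
position: [0.6285, 0.0419, 0.1075]
tool_rot: [-0.0, 0.126, 0.992, -0.0]
wrist_force: [-1.7, -3.9, 2.0]
opening: 0.4
```

jog_arm(
  steps=[
    {"hand": 0.2, "x": 0, "y": 0, "z": 0, "yaw": 0},
    {"hand": 0.2, "x": 0, "y": 0, "z": 0, "yaw": 0},
    {"hand": 0.2, "x": 0, "y": 0, "z": 0, "yaw": 0},
  ],
)

```text
t: 15.15
position: [0.6285, 0.042, 0.1075]
tool_rot: [-0.0, 0.126, 0.992, -0.0]
wrist_force: [-2.2, -5.0, 2.8]
opening: 0.397
```

jog_arm(
  steps=[
    {"hand": 0.2, "x": -0.2, "y": -0.6, "z": 0, "yaw": 0},
    {"hand": 0.2, "x": -0.2, "y": -0.6, "z": -0.27, "yaw": -8},
    {"hand": 0.2, "x": -0.2, "y": -0.6, "z": -0.53, "yaw": -16},
    {"hand": 0.2, "x": -0.2, "y": -0.6, "z": -0.8, "yaw": -24},
    {"hand": 0.2, "x": -0.2, "y": -0.6, "z": -1.06, "yaw": -32},
    {"hand": 0.2, "x": -0.2, "y": -0.6, "z": -1.33, "yaw": -40},
  ],
)

```text
t: 15.75
position: [0.6282, 0.0414, 0.1061]
tool_rot: [-0.0, 0.46, 0.888, -0.0]
wrist_force: [-3.1, -5.1, 4.2]
opening: 0.397
```

Run:
```python
from h import *
s=robot.state(); print(s['t'],s['position'],s['qpos'].round(3),s['wrist_force'],s['ft_torque'])
```

```text
15.75 [0.62820631 0.04137518 0.10614988] [-1.200e-01  7.400e-01  1.362e+00 -1.000e-03  1.039e+00 -7.340e-01] [-3.09771752 -5.13630498  4.24636099] [-0.85788502  0.44441983  0.00595057]
```

jog_arm(
  steps=[
    {"hand": 0.2, "x": 0, "y": 0, "z": -0.27, "yaw": -8},
    {"hand": 0.2, "x": 0, "y": 0, "z": -0.53, "yaw": -16},
    {"hand": 0.2, "x": 0, "y": 0, "z": -0.8, "yaw": -24},
    {"hand": 0.2, "x": 0, "y": 0, "z": -1.06, "yaw": -32},
    {"hand": 0.2, "x": 0, "y": 0, "z": -1.33, "yaw": -40},
    {"hand": 0.2, "x": 0, "y": 0, "z": -1.59, "yaw": -48},
    {"hand": 0.2, "x": 0, "y": 0, "z": -1.86, "yaw": -56},
    {"hand": 0.2, "x": 0, "y": 0, "z": -2.12, "yaw": -64},
    {"hand": 0.2, "x": 0, "y": 0, "z": -2.39, "yaw": -72},
    {"hand": 0.2, "x": 0, "y": 0, "z": -2.65, "yaw": -80},
    {"hand": 0.2, "x": 0, "y": 0, "z": -2.92, "yaw": -88},
    {"hand": 0.2, "x": 0, "y": 0, "z": -3.18, "yaw": -96},
  ],
)

```text
t: 16.95
position: [0.6272, 0.0416, 0.1028]
tool_rot: [-0.0, 0.968, 0.252, -0.002]
wrist_force: [-10.9, -5.0, 7.5]
opening: 0.398
```

Run:
```python
from h import *
s=robot.state(); print(s['t'],s['position'],s['qpos'].round(3),s['wrist_force'],s['ft_torque'])
```

```text
16.95 [0.62720568 0.0415568  0.10283263] [-1.200e-01  7.440e-01  1.365e+00 -1.000e-03  1.036e+00  9.420e-01] [-10.88046368  -4.97121109   7.54688653] [-0.85874831  1.56074668  0.02963233]
```

jog_arm(
  steps=[
    {"hand": 0.2, "x": -1, "y": -0.4, "z": 0, "yaw": 0},
    {"hand": 0.2, "x": -1, "y": -0.4, "z": -0.2, "yaw": -6},
    {"hand": 0.2, "x": -1, "y": -0.4, "z": -0.4, "yaw": -12},
    {"hand": 0.2, "x": -1, "y": -0.4, "z": -0.6, "yaw": -18},
    {"hand": 0.2, "x": -1, "y": -0.4, "z": -0.8, "yaw": -24},
    {"hand": 0.2, "x": -1, "y": -0.4, "z": -1, "yaw": -30},
  ],
)

```text
t: 17.55
position: [0.6267, 0.0418, 0.1019]
tool_rot: [-0.0, 1.0, -0.006, -0.001]
wrist_force: [-6.4, -0.6, 6.6]
opening: 0.392
```

Run:
```python
from h import *
s=robot.state(); print(s['t'],s['position'],s['qpos'].round(3),s['wrist_force'],s['ft_torque'])
```

```text
17.55 [0.62665967 0.04181357 0.10193064] [-0.12   0.744  1.369  0.     1.031  1.463] [-6.39589364 -0.57041416  6.61290364] [-0.15084559  1.01992121  0.03909276]
```

jog_arm(
  steps=[
    {"hand": 0.2, "x": -0.5, "y": 0, "z": -0.13, "yaw": -4},
    {"hand": 0.2, "x": -0.5, "y": 0, "z": -0.27, "yaw": -8},
    {"hand": 0.2, "x": -0.5, "y": 0, "z": -0.4, "yaw": -12},
    {"hand": 0.2, "x": -0.5, "y": 0, "z": -0.5, "yaw": -15},
  ],
)

```text
t: 17.95
position: [0.6265, 0.042, 0.1015]
tool_rot: [-0.0, 0.991, -0.136, -0.001]
wrist_force: [-3.6, 0.7, 4.2]
opening: 0.396
```

Run:
```python
from h import *
s=robot.state(); print(s['t'],s['position'],s['tool_rot'],s['qpos'].round(3),s['wrist_force'],s['ft_torque'])
```

```text
17.95 [0.62645501 0.0420138  0.10146659] [-4.12235770e-04  9.90727779e-01 -1.35859631e-01 -6.77642021e-04] [-1.200e-01  7.440e-01  1.371e+00  1.000e-03  1.029e+00  1.723e+00] [-3.59002867  0.71606543  4.17751599] [0.01017701 0.65105961 0.03525793]
```

Turned 181° so far with a steady 0.035 N m and no stop. I'll continue in small turns.

jog_arm(
  steps=[
    {"hand": 0.2, "x": 0, "y": 0, "z": -0.1, "yaw": -3},
    {"hand": 0.2, "x": 0, "y": 0, "z": -0.2, "yaw": -6},
    {"hand": 0.2, "x": 0, "y": 0, "z": -0.3, "yaw": -9},
    {"hand": 0.2, "x": 0, "y": 0, "z": -0.3, "yaw": -9},
  ],
)

```text
t: 18.35
position: [0.6265, 0.0421, 0.1012]
tool_rot: [-0.0, 0.977, -0.212, -0.001]
wrist_force: [-4.2, 2.6, 4.1]
opening: 0.401
```

Run:
```python
from h import *
s=robot.state(); print(s['t'],s['position'],s['tool_rot'],s['qpos'].round(3),s['wrist_force'],s['ft_torque'])
```

```text
18.35 [0.6265155  0.04207446 0.10115466] [-4.80736302e-04  9.77222734e-01 -2.12214787e-01 -6.18177928e-04] [-1.200e-01  7.440e-01  1.371e+00  1.000e-03  1.028e+00  1.878e+00] [-4.16352583  2.57541583  4.07724954] [ 0.299514    0.71625415 -0.10182215]
```

jog_arm(
  steps=[
    {"hand": 0.2, "x": 0, "y": 0, "z": -0.1, "yaw": -3},
    {"hand": 0.2, "x": 0, "y": 0, "z": -0.2, "yaw": -6},
    {"hand": 0.2, "x": 0, "y": 0, "z": -0.2, "yaw": -6},
  ],
)

```text
t: 18.65
position: [0.6265, 0.0421, 0.1009]
tool_rot: [-0.001, 0.965, -0.263, -0.001]
wrist_force: [-3.7, 2.4, 4.8]
opening: 0.394
```

Run:
```python
from h import *
s=robot.state(); print(s['t'],s['position'],s['tool_rot'],s['qpos'].round(3),s['wrist_force'],s['ft_torque'],s['tau'][5])
```

```text
18.65 [0.62654826 0.04214863 0.10093072] [-5.33653372e-04  9.64855524e-01 -2.62779625e-01 -6.34212187e-04] [-1.190e-01  7.450e-01  1.371e+00  1.000e-03  1.027e+00  1.982e+00] [-3.73664252  2.42627764  4.79769386] [ 0.48082272  0.75541704 -0.10837451] 0.38723235949873924
```

jog_arm(
  steps=[
    {"hand": 0.2, "x": 0, "y": 0, "z": 0, "yaw": -3},
    {"hand": 0.2, "x": 0, "y": 0, "z": 0, "yaw": -6},
    {"hand": 0.2, "x": 0, "y": 0, "z": 0, "yaw": -6},
  ],
)

```text
t: 18.95
position: [0.6271, 0.0419, 0.1011]
tool_rot: [-0.0, 0.95, -0.312, 0.0]
wrist_force: [-0.7, 2.0, 3.3]
opening: 0.395
```

Run:
```python
from h import *
a=snap('wrist','w5'); s=a[3]; print(s['t'],s['position'],s['tool_rot'],s['qpos'].round(3),s['wrist_force'],s['ft_torque'],s['tau'][5])
cv2.imwrite('pics/c5.png',cv2.resize(a[0][150:350,130:380],None,fx=3,fy=3,interpolation=cv2.INTER_CUBIC))
```

```text
18.95 [0.62706618 0.04186657 0.10105563] [-4.08971695e-04  9.50030105e-01 -3.12157830e-01  3.49806283e-04] [-1.200e-01  7.450e-01  1.370e+00  1.000e-03  1.026e+00  2.086e+00] [-0.74678579  2.00122923  3.34178294] [0.46850721 0.0444773  0.55737052] 1.0518461465835571
```

View pics/c5.png

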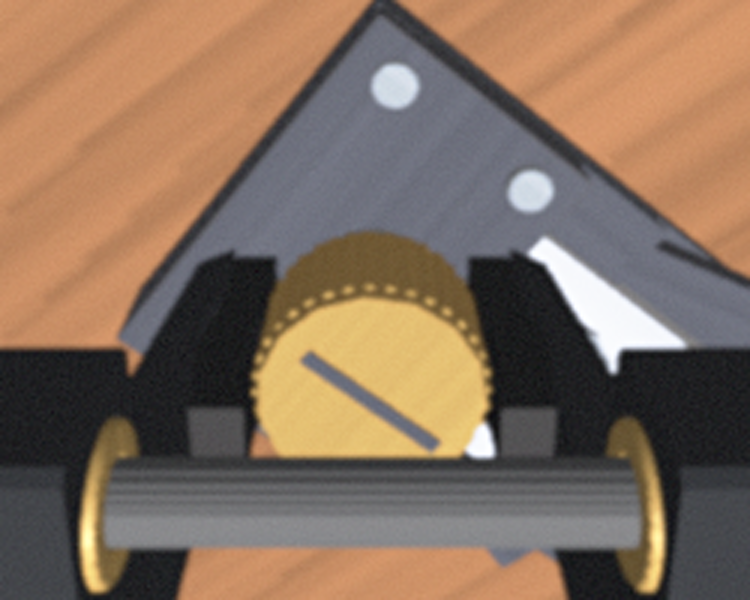

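Crop of wrist view 5: the cap is gripped, its line running from (307,356) to (436,446). Torque jumped from about 0.1 to 0.56 N m, which looks like the hard stop. I'll check the cap's angle and height.

Run:
```python
from h import *
g,d,C=load('wrist','w5'); P=depthpts(C,d)
s=lambda x,y:(130+x/3,150+y/3)
m=P[265:295,222:285,2] ; print('cap top z',np.nanmedian(m),np.nanpercentile(m,[10,90]))
l=onplane(C,[s(307,356),s(436,446)],.068); v=l[0]-l[1]; a=np.degrees(np.arctan2(v[1],v[0])); print('line',a,'turned cw mod 180',(29.5-a)%180)
print('slab/bridge',np.nanmedian(P[190:220,240:290,2]))
```

```text
cap top z 0.06781877023224328 [0.06712157 0.06856214]
line 14.275908447307776 turned cw mod 180 15.224091552692224
slab/bridge 0.029860407250635976
```

Stop confirmed: cap top at 67.8 mm (68 when bottomed), cap turned about 195°, torque up. Now I'll back off a quarter turn.

jog_arm(
  steps=[
    {"hand": 0.2, "x": 0, "y": 0, "z": 0.2, "yaw": 7},
    {"hand": 0.2, "x": 0, "y": 0, "z": 0.47, "yaw": 15},
    {"hand": 0.2, "x": 0, "y": 0, "z": 0.73, "yaw": 23},
    {"hand": 0.2, "x": 0, "y": 0, "z": 1, "yaw": 31},
    {"hand": 0.2, "x": 0, "y": 0, "z": 1.26, "yaw": 39},
    {"hand": 0.2, "x": 0, "y": 0, "z": 1.53, "yaw": 47},
    {"hand": 0.2, "x": 0, "y": 0, "z": 1.8, "yaw": 55},
    {"hand": 0.2, "x": 0, "y": 0, "z": 2.06, "yaw": 63},
    {"hand": 0.2, "x": 0, "y": 0, "z": 2.33, "yaw": 71},
    {"hand": 0.2, "x": 0, "y": 0, "z": 2.6, "yaw": 79},
    {"hand": 0.2, "x": 0, "y": 0, "z": 2.9, "yaw": 87},
    {"hand": 0.2, "x": 0, "y": 0, "z": 3, "yaw": 91},
  ],
)

```text
t: 20.2
position: [0.6271, 0.0416, 0.104]
tool_rot: [-0.0, 0.888, 0.461, 0.001]
wrist_force: [-0.5, 2.0, 2.5]
opening: 0.4
```

Run:
```python
from h import *
a=snap('wrist','w6'); s=a[3]; print(s['t'],s['position'],s['tool_rot'],s['qpos'].round(3),s['wrist_force'],s['ft_torque'],s['tau'][5],s['opening'])
cv2.imwrite('pics/c6.png',cv2.resize(a[0][150:350,130:380],None,fx=3,fy=3,interpolation=cv2.INTER_CUBIC))
```

```text
20.2 [0.62711605 0.04155429 0.10403377] [-1.56453991e-04  8.87581806e-01  4.60649658e-01  6.36506463e-04] [-1.200e-01  7.410e-01  1.368e+00  1.000e-03  1.032e+00  4.930e-01] [-0.46466613  1.99132764  2.53986335] [ 0.32296942 -0.05457964 -0.09384848] 0.2199588669463992 0.3996366677016824
```

View pics/c6.png

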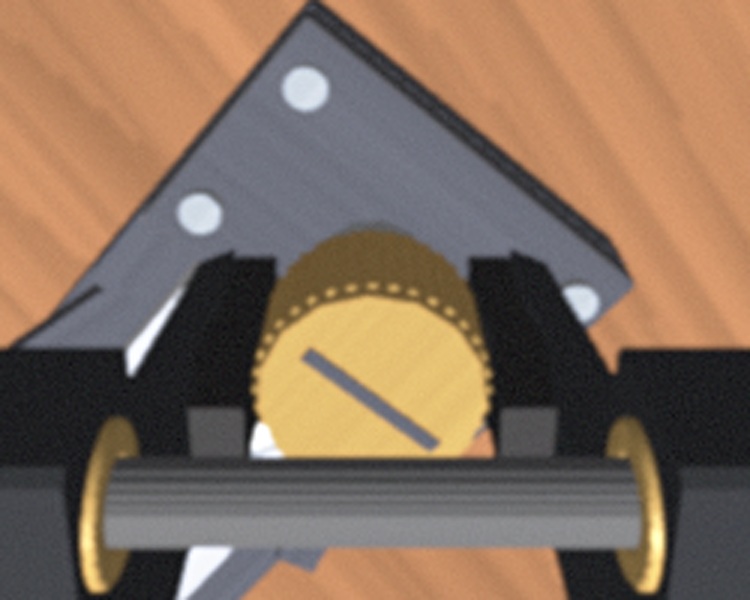

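Crop of wrist view 6: the line sits at the same place in the tool, (307,354)–(436,446), so the cap followed without slipping. Now I'll check the angle and whether the carrier is still home.

Run:
```python
from h import *
g,d,C=load('wrist','w6'); P=depthpts(C,d)
s=lambda x,y:(130+x/3,150+y/3)
m=P[265:295,222:285,2]; print('cap top z',np.nanmedian(m))
l=onplane(C,[s(307,354),s(436,446)],.071); v=l[0]-l[1]; a=np.degrees(np.arctan2(v[1],v[0])); print('line',a,'back-off',a-14.28)
a=snap('scene','s1'); b=snap('top','t1')
x=cv2.resize(a[0][120:270,190:360],None,fx=3.5,fy=3.5,interpolation=cv2.INTER_CUBIC)
cv2.imwrite('pics/c7.png',x)
sd=a[1]; P=depthpts(a[2],sd); yaw=np.radians(15.3);u=np.array([np.cos(yaw),np.sin(yaw)]);n=np.array([-u[1],u[0]])
Q=P.reshape(-1,3); f=np.c_[(Q[:,:2]-[.628,.042])@u,(Q[:,:2]-[.628,.042])@n,Q[:,2]]
k=(f[:,0]>-.12)&(f[:,0]<-.06)&(abs(f[:,1])<.012)&(f[:,2]>.04)&(f[:,2]<.058); print('fin pts (fixture frame, want x -.104..-.076)',k.sum(),f[k].min(0) if k.any() else '',f[k].max(0) if k.any() else '')
for nm,o in(('bottle',(268,153)),('driver',(398,225)),('tin',(109,245)),('tray',(472,190))):
  A=cv2.imread('pics/t0.png')[o[1]-12:o[1]+12,o[0]-12:o[0]+12].astype(int);B=b[0][o[1]-12:o[1]+12,o[0]-12:o[0]+12].astype(int); print(nm,abs(A-B).mean())
```

```text
cap top z 0.07072717707423949
line 104.92815019857866 back-off 90.64815019857866
fin pts (fixture frame, want x -.104..-.076) 0  
bottle 4.173032407407407
driver 4.357638888888889
tin 6.19849537037037
tray 5.533564814814815
```

View pics/c7.png

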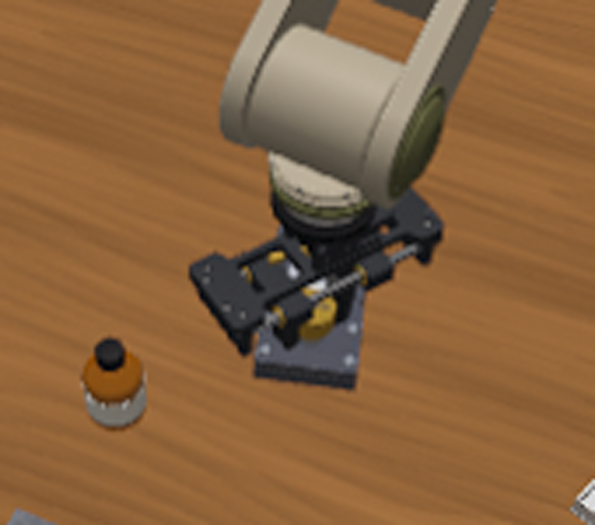

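Scene crop: the gripper holds the cap with the fixture at (310,350) and the bottle untouched at (115,385). The fin is hidden, so I'll check the carrier's rear edge in the last wrist picture.

Run:
```python
from h import *
yaw=np.radians(15.3);u=np.array([np.cos(yaw),np.sin(yaw)]);n=np.array([-u[1],u[0]]);O=np.array([.628,.042])
for w in('w4','w5','w6'):
  g,d,C=load('wrist',w)
  for y in(-.022,-.018,.0,.018,.022):
    xs=np.arange(-.135,-.05,.001); px=proj(C,[[*(O+x*u+y*n),.018] for x in xs])
    ok=(px[:,0]>=0)&(px[:,0]<511)&(px[:,1]>=0)&(px[:,1]<383)
    v=[int(g[int(round(p[1])),int(round(p[0]))].min()) if k else -1 for p,k in zip(px,ok)]
    print(w,y,[f'{x*1000:.0f}:{a}' for x,a in list(zip(xs,v))[15:40:2]])
```

```text
w4 -0.022 ['-120:103', '-118:100', '-116:101', '-114:101', '-112:125', '-110:232', '-108:240', '-106:238', '-104:238', '-102:239', '-100:238', '-98:237', '-96:238']
w4 -0.018 ['-120:102', '-118:103', '-116:102', '-114:99', '-112:130', '-110:238', '-108:242', '-106:239', '-104:239', '-102:239', '-100:240', '-98:239', '-96:239']
w4 0.0 ['-120:240', '-118:240', '-116:239', '-114:239', '-112:242', '-110:240', '-108:237', '-106:236', '-104:237', '-102:240', '-100:241', '-98:241', '-96:242']
w4 0.018 ['-120:96', '-118:98', '-116:100', '-114:97', '-112:127', '-110:234', '-108:242', '-106:239', '-104:240', '-102:240', '-100:241', '-98:239', '-96:238']
w4 0.022 ['-120:101', '-118:103', '-116:102', '-114:101', '-112:130', '-110:237', '-108:242', '-106:239', '-104:240', '-102:240', '-100:239', '-98:239', '-96:238']
w5 -0.022 ['-120:57', '-118:56', '-116:55', '-114:43', '-112:28', '-110:28', '-108:30', '-106:29', '-104:33', '-102:33', '-100:29', '-98:23', '-96:28']
w5 -0.018 ['-120:72', '-118:60', '-116:58', '-114:55', '-112:54', '-110:52', '-108:41', '-106:27', '-104:33', '-102:27', '-100:26', 
[... 538 characters left out ...]
', '-110:21', '-108:28', '-106:22', '-104:41', '-102:146', '-100:193', '-98:247', '-96:248']
w6 -0.018 ['-120:27', '-118:27', '-116:25', '-114:27', '-112:22', '-110:29', '-108:20', '-106:30', '-104:25', '-102:26', '-100:27', '-98:31', '-96:26']
w6 0.0 ['-120:69', '-118:69', '-116:68', '-114:54', '-112:31', '-110:84', '-108:134', '-106:126', '-104:66', '-102:50', '-100:118', '-98:138', '-96:138']
w6 0.018 ['-120:67', '-118:72', '-116:70', '-114:70', '-112:72', '-110:71', '-108:71', '-106:69', '-104:71', '-102:72', '-100:74', '-98:73', '-96:68']
w6 0.022 ['-120:70', '-118:71', '-116:67', '-114:74', '-112:69', '-110:69', '-108:70', '-106:71', '-104:70', '-102:72', '-100:70', '-98:59', '-96:52']
```

```bash
python3 -c "
from rig import robot
s=robot.state(); print(s['t'],s['wrist_force'],s['opening']); print(robot.sign_off())"
```

```text
20.35 [0.59307318 3.10087362 2.38523058] 0.3953476035232579
the job is handed in; nothing more can be done
None
```

The carrier is in the slot against the end stop. I screwed the cap down to its hard stop, backed it off a quarter turn and left it gripped. The job was handed in at 20.35 s.

- **Carrier:** pushing forward met a firm stop at about 14 N, within a millimetre of where home was expected. A picture right after release put the slab's rear edge about 1 mm short of nominal (19.0 mm gap against 20 mm). That is one pixel, so I read it as measurement error.
- **Cap bottomed:** torque rose to 0.56 N m after about 195° of turning, and the top was at 67.8 mm against the expected 68 mm. The fingers slipped about 6° on the cap at the stop.
- **Back-off:** the line on the cap turned 90.6° by image and the tool turned 91.2°. The cap rose 2.9 mm against the expected 3.0 mm. Grip opening at the end was 0.395, about 35 mm, which matches the 36 mm cap.
- **Not confirmed:** I could not see the carrier again at the end because the gripper hides the fin and the slab's rear edge. The cap bottoming shows the pin went into the carrier's hole, and from the height its tip should still be in it.
- **Bystanders:** the bottle showed no sign of moving, and the top-camera patches over the bottle and driver changed little. The two patches I checked for the tin and tray were picked by eye, and I did not confirm those spots are the tin and tray.
- **Side loads:** up to about 12 N sideways appeared at the wrist while screwing, from slightly off-centre gripping. I eased it with small shifts.

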